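# Find the socket that fits the stage's middle nut

### The arm

A 6-joint arm with a two-finger parallel gripper is mounted at the origin on the work surface. World frame = base frame: x ahead of the robot, y to its left, z up, the work surface at z = 0. Lengths are in m, angles in degrees, forces in N, time in s.
With the tool pointing down it reaches from about 0.3 to 0.75 m from the base axis. Payload 8.5 kg.
Tool frame: the origin (TCP) lies at the very end of the fingers, on their centre line; the grasp point (between the pads) lies 19 mm behind it; z points along the fingers, y is the line along which they close (so a half turn about z gives the same grasp; the last joint's range is limited). The gripper opens to 85 mm and grips with 20 to 120 N. Pads are 22 mm wide; open, the fingers measure 114 mm over their backs; the gripper's body (76 mm by 85 mm) begins 54 mm behind the grasp point. The pads swing forward as they close: fully open they stand 13 mm farther back than shut.
Start: joints at [-87.909, 21.807, 74.336, -0, 83.858, -12.336], TCP at [0.137, -0.533, 0.231] pointing down, gripper open.
Joint ranges: [-178.18, 178.18], [-50.72, 133.34], [12.68, 142.11], [-81.47, 261.47], [9.98, 163.14], [-165.26, 165.26]. Speed limits (degrees/s): [136.94, 136.94, 180, 180, 180, 180].

### API

Orientations are given as a 3x3 rotation matrix whose columns are the frame's x, y, z axes.
In Python, from rig import env gives the robot as it stands.
- The arm moves only by the tool move_arm, never from a script. Its argument "plan" is a list of rows, each a list of 7 numbers: the turn, a rotation vector about the tool's x, y, z in degrees, then the shift along the tool's x, y, z in cm, then the gripper command: -1 is shut, 1 is fully open, values between are in proportion. In form: [[ax, ay, az, tx, ty, tz, jaw], ...]. A call has 1 to 5 rows; each row is the pose to reach, as a shift and turn from the pose commanded when the call began, along the tool's axes at that moment; what a row does not reach only later rows make up. A row lasts 1/10 s, in which the tool goes at most 50 mm and 8.59 degrees, less where a joint would pass 70% of its speed; a pose out of reach is approached as far as the arm can. A call with a gripper value outside its range is refused whole. The fingers move at their own pace and stop on an object; "squeeze" is the grip in N (left out, the last holds). Time passes only in rows, so rows that repeat a pose let the fingers close. It gives the time, the measured TCP pose, the force, the opening and the grip force at its end, in the units of the state.
- env.observe(): the state, without advancing time (a new reading comes with each control period).
- env.get_image(name): name is "scene" or "top" or "wrist"; returns a dict with "color" (400x640x3 uint8, red, green, blue), "fov_y" (degrees; the focal length in pixels is half the picture's height over the tangent of half this angle, whatever the lens; pixels are square), "cx", "cy" (the principal point, pixels), "distortion" ([k1, k2, p1, p2, k3] as OpenCV has them; the pictures are not rectified), "R" (3x3) and "t" (3): a world point X has camera coordinates R X + t. Camera axes: x right, y down, z forward; pixel columns grow to the right and rows downward; lengths in m; the calibration is good to about 2 mm. A picture is of the moment at which its call begins. There is no depth.
- env.close_job(): hands the job in; it is judged then, once.
Trained networks look in a picture, given as the dict that the camera call returned (one of the last four; its "shot" number tells which), for a name from the list of things; names that differ only in an ending like _2 or _b are one class to them, and where a whole thing is asked for, a point or a joint stands for the part that bears it (a point fixed in the world has none). Each returns a list of dicts, best first, with "conf" (0 to 1); they miss things now and then, are a little off and sometimes report something else, mostly with a low value. They report only what shows in the picture. A call takes as long as a camera call. They do not tell look-alikes from the thing itself.
- env.outline_of(target, picture): "mask" (400x640 bool, what is visible of it) and "bbox" ([centre column, centre row, width, height] in pixels, round what is visible of it).
- env.tip_of(target, picture): "pixel" ([column, row] in pixels: a listed point, or the origin of a listed thing).
The state is a dict: "time_s": time; "q": joint angles; "qvel": joint speeds; "joint_efforts": joint torques, N m; "position": TCP position; "tool_rot": TCP orientation; "ft_force": force on the tool from outside, world axes, zero at the start; "wrist_torque": the same for the moment, N m; "grip_width": finger opening in m; "gripper_force": force on a finger pad.
Only numpy, scipy, OpenCV 4.12 (cv2) and the standard library are available. Lean on these libraries where they do the work, as an engineer would, in place of code of your own. Each camera call takes 0.05 s, during which the arm holds its last target. There are 200 camera calls.

### The job

Find which of the three box sockets on the rubber mat is the right size for the middle hex nut on the black stage, slip it over that nut until its rim sits fully home on the plate, and finish while still holding it there by its grip. The right one is the smallest that goes on, not a loose bigger one. The other two sockets must stand upright on the mat or bench at the end, and nothing else on the bench may be disturbed.

Things in the scene. Friction and masses are not known exactly. Their poses are not given: they have to be found in the camera images.
- socket_small: loose steel box socket, open side down on the mat: hex tube 29 mm across outer flats, 30 mm tall; hex hole 19 mm across flats, 30 mm deep, mouth flared by 3 mm per side over its lowest 5 mm; round flange 31 mm across from 30 to 36 mm height; above it a flat upright grip block 14 mm thick (own x), 36 mm long (own y), up to 74 mm height. Origin: centre of the underside; z up; own x normal to a flat of the hole
- socket_medium: loose steel box socket, open side down on the mat: hex tube 34 mm across outer flats, 30 mm tall; hex hole 24 mm across flats, 30 mm deep, mouth flared by 3 mm per side over its lowest 5 mm; round flange 36 mm across from 30 to 36 mm height; above it a flat upright grip block 14 mm thick (own x), 36 mm long (own y), up to 74 mm height. Origin: centre of the underside; z up; own x normal to a flat of the hole
- socket_large: loose steel box socket, open side down on the mat: hex tube 39 mm across outer flats, 30 mm tall; hex hole 29 mm across flats, 30 mm deep, mouth flared by 3 mm per side over its lowest 5 mm; round flange 41 mm across from 30 to 36 mm height; above it a flat upright grip block 14 mm thick (own x), 36 mm long (own y), up to 74 mm height. Origin: centre of the underside; z up; own x normal to a flat of the hole
- nut_p: fixed steel hex nut on the stage plate, 16 mm tall, 8 mm stud rising to 21 mm above the plate. The three nuts are 17, 22 and 27 mm across flats and change places; which name has which size is not told. Origin: centre of the underside, on the plate's top; z up; own x normal to a flat; it does not turn
- nut_q: fixed steel hex nut on the stage plate, 16 mm tall, 8 mm stud rising to 21 mm above the plate. The three nuts are 17, 22 and 27 mm across flats and change places; which name has which size is not told. Origin: centre of the underside, on the plate's top; z up; own x normal to a flat; it does not turn
- nut_r: fixed steel hex nut on the stage plate, 16 mm tall, 8 mm stud rising to 21 mm above the plate. The three nuts are 17, 22 and 27 mm across flats and change places; which name has which size is not told. Origin: centre of the underside, on the plate's top; z up; own x normal to a flat; it does not turn
- middle (a point): middle place of the row of nuts, on the plate's top (40 mm above the bench); own y runs along the row, the outer places are 62 mm away. The nut here is the one to fit. A smaller socket stops on it 13 to 16 mm short of home; its own (hole 2 mm wider), if off centre, catches in the mouth about 11 mm short, pushed sideways; a larger one drops over it, loose
- stage: fixed black stage plate, 150 x 250 mm (own x, y), top 40 mm above the bench, origin under its centre; the row of nuts runs along own y at own x = -20 mm; spring clamps and a sensor block along its +x edge rise at most 21 mm above the plate. Stage and mat may stand left or right of each other
- mat: fixed black rubber mat, 200 x 260 mm (own x, y), 4 mm thick, origin under its centre; the sockets stand in a row along own y near its middle, in any order, about 78 mm apart
- end_cap: flat round steel end cap lying on the mat, 32 mm across, 8 mm thick; not part of the job. Origin: centre of its underside
- thumb_nut: knurled brass thumb nut standing on the mat, 24 mm across, 18 mm tall; not part of the job. Origin: centre of its underside
- amber_bottle: closed amber bottle, 60 mm across, 120 mm tall, beyond the work; not part of the job. Origin: centre of its underside
- dish: closed shallow glass dish, 90 mm across, 16 mm tall, beyond the work; not part of the job. Origin: centre of its underside
- screwdriver: screwdriver lying beyond the work, its axis along its own x; not part of the job
- lens_barrel: black lens barrel standing between the robot and the work, 44 mm across, 45 mm tall; not part of the job. Origin: centre of its underside
There are look-alikes about, which are no part of the job. What is shaped like the socket_medium but orange or yellow is not meant.

How it is judged (in metres and radians):
On the way:
1. the socket that fits the middle nut has been lifted off the mat (((horizontal distance between nut_q and middle below 0.01 m and height (world z) of socket_small above 0.05 m) or (horizontal distance between nut_p and middle below 0.01 m and height (world z) of socket_medium above 0.05 m) or (horizontal distance between nut_r and middle below 0.01 m and height (world z) of socket_large above 0.05 m))), for 0.2 s.
At the end, for the whole second after the job is handed in: The middle nut's own socket is over it: centred within 4 mm, rim within 4 mm of the plate, tilt under 0.08 rad, at rest, gripped (over 2 N, grasp point at most 85 mm above the rim). The other two stand untouched, at rest, upright within 0.15 rad, undersides under 15 mm above the bench (((horizontal distance between nut_q and middle below 0.01 m and horizontal distance between socket_small and nut_q below 0.004 m and z of socket_small in the frame of nut_q between -0.004 and 0.004 m and angle between socket_small's own z axis and vertical below 0.08 rad and contact force between the fingers and socket_small above 2 N and z of the grasp point in the frame of socket_small below 0.085 m and linear speed of each of socket_small, socket_medium, socket_large below 0.02 m/s and angle between each of socket_medium, socket_large's own z axis and vertical below 0.15 rad and height (world z) of each of socket_medium, socket_large below 0.015 m and contact force between the fingers and socket_medium below 0.1 N and contact force between the fingers and socket_large below 0.1 N) or (horizontal distance between nut_p and middle below 0.01 m and horizontal distance between socket_medium and nut_p below 0.004 m and z of socket_medium in the frame of nut_p between -0.004 and 0.004 m and angle between socket_medium's own z axis and vertical below 0.08 rad and contact force between the fingers and socket_medium above 2 N and z of the grasp point in the frame of socket_medium below 0.085 m and linear speed of each of socket_medium, socket_small, socket_large below 0.02 m/s and angle between each of socket_small, socket_large's own z axis and vertical below 0.15 rad and height (world z) of each of socket_small, socket_large below 0.015 m and contact force between the fingers and socket_small below 0.1 N and contact force between the fingers and socket_large below 0.1 N) or (horizontal distance between nut_r and middle below 0.01 m and horizontal distance between socket_large and nut_r below 0.004 m and z of socket_large in the frame of nut_r between -0.004 and 0.004 m and angle between socket_large's own z axis and vertical below 0.08 rad and contact force between the fingers and socket_large above 2 N and z of the grasp point in the frame of socket_large below 0.085 m and linear speed of each of socket_large, socket_small, socket_medium below 0.02 m/s and angle between each of socket_small, socket_medium's own z axis and vertical below 0.15 rad and height (world z) of each of socket_small, socket_medium below 0.015 m and contact force between the fingers and socket_small below 0.1 N and contact force between the fingers and socket_medium below 0.1 N))); the arm keeps its last pose, push and grip.
It fails at once if a bystander is pushed more than 30 mm (distance of any of end_cap, thumb_nut, amber_bottle, dish, screwdriver, lens_barrel from where it was at the start of the episode above 0.03 m).
It also fails if it takes over 72 s, if anything falls off the work surface, if the arm or the gripper's body presses on something with over 40 N, if the wrist force passes 120 N, or if a joint passes its speed limit or range.

## Working session

There is one attempt and no reset: what is moved stays moved. The work goes in short steps, Python scripts to look and compute and a tool call to move; the robot and the scene stay as the last step left them, time stands still between calls to the robot, and variables do not carry over. Pictures are saved under pics/ and viewed, at most 10 in all, crops included, and the job is handed in when it is done.

Besides the shell and the picture viewer there is one more tool, called after "Emit:" as a command line: name --pt "numbers of a row" for each row, then --argument value for the rest. move_arm: Moves the arm, as the interface text tells. Its arguments: {"type":"object","properties":{"plan":{"type":"array"},"squeeze":{"type":"number"}},"required":["plan"]}

```bash
ls; mkdir -p pics
cat > h.py <<'E'
import numpy as np, cv2
from rig import env
def K(p):
    f=200/np.tan(np.radians(p['fov_y'])/2)
    return np.array([[f,0,p['cx']],[0,f,p['cy']],[0,0,1.]])
def ray(p,px,z):
    u=cv2.undistortPoints(np.array([[px]],float),K(p),np.array(p['distortion'],float))[0,0]
    R=np.array(p['R']);t=np.array(p['t']);c=-R.T@t;d=R.T@np.array([u[0],u[1],1])
    return c+d*(z-c[2])/d[2]
def proj(p,X):
    r,_=cv2.Rodrigues(np.array(p['R'],float))
    return cv2.projectPoints(np.array(X,float).reshape(-1,3),r,np.array(p['t'],float),K(p),np.array(p['distortion'],float))[0][:,0]
def save(p,n): cv2.imwrite('pics/'+n,cv2.cvtColor(p['color'],cv2.COLOR_RGB2BGR))
E
python3 - <<'E'
from h import *
for cam in ['top','scene']:
    p=env.get_image(cam); save(p,cam+'.png')
    print(cam,'campos',-np.array(p['R']).T@np.array(p['t']))
    for n,z in [('socket_small',.004),('socket_medium',.004),('socket_large',.004),('nut_p',.04),('nut_q',.04),('nut_r',.04),('middle',.04),('stage',0),('mat',0),('lens_barrel',0),('amber_bottle',0),('end_cap',.004),('thumb_nut',.004)]:
        for d in env.tip_of(n,p)[:2]: print(n,round(d['conf'],2),np.round(d['pixel'],1),np.round(ray(p,d['pixel'],z)[:2],4))
s=env.observe();print(s['position'],s['tool_rot'],s['grip_width'],s['time_s'])
E
```

```text
pics
top campos [0.36986358 0.0652688  1.07846765]
socket_small 0.67 [305.  219.2] [0.5394 0.0806]
socket_small 0.66 [414.1 218.7] [ 0.5363 -0.1638]
socket_medium 0.69 [176.7 202. ] [0.5834 0.3669]
socket_medium 0.66 [412.9 111.8] [ 0.7891 -0.1752]
socket_large 0.52 [267.8 225.4] [0.5269 0.1635]
nut_p 0.68 [385.4 218.3] [ 0.5327 -0.0939]
nut_p 0.55 [445.5 229.1] [ 0.5068 -0.2228]
nut_q 0.68 [385.4 218.3] [ 0.5327 -0.0939]
nut_q 0.55 [445.5 229.1] [ 0.5068 -0.2228]
nut_r 0.68 [385.4 218.3] [ 0.5327 -0.0939]
nut_r 0.55 [445.5 229.1] [ 0.5068 -0.2228]
middle 0.92 [416.  224.5] [ 0.5179 -0.1595]
stage 0.9 [411.6 217.1] [ 0.5406 -0.1592]
mat 0.69 [267.2 217.7] [0.545  0.1652]
lens_barrel 0.85 [341.  292.7] [0.3766 0.0044]
amber_bottle 0.91 [335.4 109.9] [0.798  0.0058]
end_cap 0.66 [414.2 112.1] [ 0.7884 -0.1783]
thumb_nut 0.47 [240.3 175.3] [0.6427 0.2257]
scene campos [ 1.26944742 -0.15914928  0.90682146]
socket_small 0.79 [326.3 202.9] [0.5379 0.0907]
socket_medium 0.91 [385.2 191.4] [0.5508 0.2487]
socket_medium 0.7 [423.6 168.7] [0.5085 0.3819]
socket_large 0.66 [355.4 189.2] [0.5182
[... 174 characters left out ...]
219]
nut_r 0.5 [228.6 209.7] [ 0.5097 -0.1514]
nut_r 0.46 [199.4 213.4] [ 0.4978 -0.2219]
middle 0.63 [230.  209.7] [ 0.5109 -0.1482]
stage 0.87 [227.5 223.7] [ 0.5186 -0.1626]
mat 0.63 [354.6 196.9] [0.5393 0.1677]
mat 0.44 [201.3 213.8] [ 0.4651 -0.2203]
lens_barrel 0.81 [273.9 169.7] [ 0.3745 -0.0048]
amber_bottle 0.93 [329.6 295.2] [0.79   0.0117]
end_cap 0.69 [341.4 219.9] [0.6024 0.108 ]
thumb_nut 0.5 [397.3 214.4] [0.6317 0.2462]
thumb_nut 0.29 [338.1 222.2] [0.6066 0.0978]
[ 0.13701134 -0.53264432  0.23131424] [[ 9.68463021e-01  2.49157332e-01 -2.63630566e-05]
 [ 2.49157333e-01 -9.68463021e-01  2.19706583e-05]
 [-2.00574949e-05 -2.78463190e-05 -9.99999999e-01]] 0.0853656275993489 1.4
```

Run:
```python
import cv2,numpy as np
a=cv2.imread('pics/top.png')[150:300,140:490]; b=cv2.imread('pics/scene.png')[130:260,150:470]
a=cv2.resize(a,None,fx=2.2,fy=2.0,interpolation=3)[:, :704];b=cv2.resize(b,(704,286),interpolation=3)
cv2.imwrite('pics/both.png',np.vstack([a,b]))
```

```text
(no output)
```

View pics/top.png

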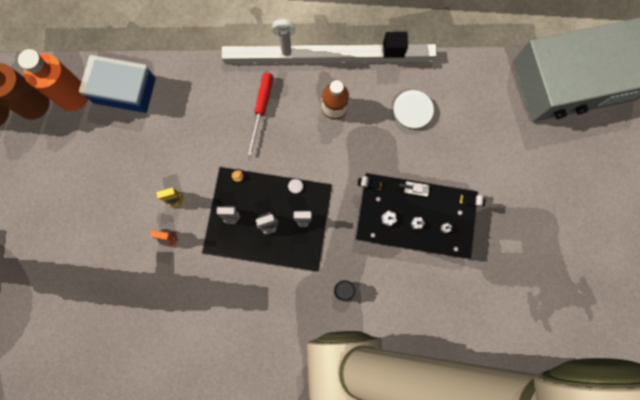

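View pics/both.png

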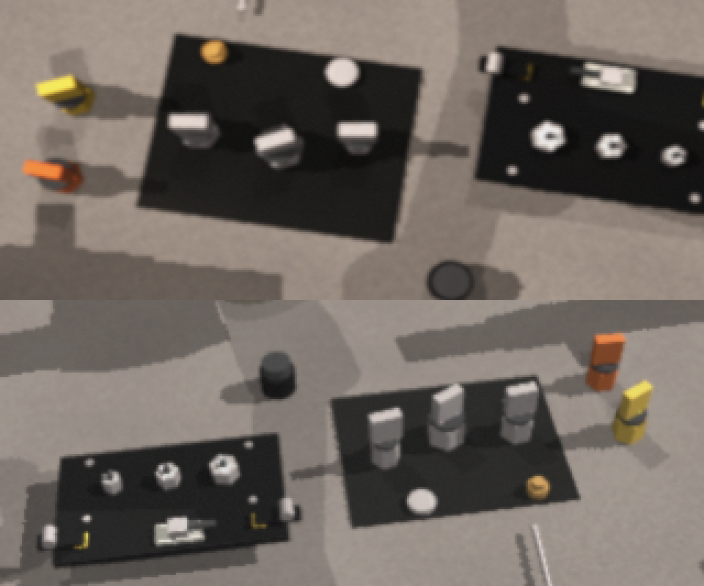

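The top view shows the nuts at px (389,218), (417,223) and (446,228), shrinking from left to right, so the middle one is probably 22 mm. The sockets I could take for the medium one are the steel ones at (227,214), (266,223) and (303,217). The yellow (169,196) and orange (163,237) look-alikes are ruled out by colour. I'll check from closer with the wrist camera.

```bash
cat >> h.py <<'E'
def shift(T,yaw=None):
    """tool-frame shift in cm and turn about tool z (deg) to reach TCP T; yaw = world angle of tool y axis (mod 180)"""
    s=env.observe();R=np.array(s['tool_rot']);d=R.T@(np.array(T)-s['position'])*100
    print('pos',np.round(s['position'],4),'t',s['time_s'],'F',np.round(s['ft_force'],1),'shift cm',np.round(d,2))
    cur=np.degrees(np.arctan2(R[1,1],R[0,1]));print('yaw of y',round(cur,2),'q6',round(s['q'][5],1))
    if yaw is not None: print('turn about tool z', (-(yaw-cur)+90)%180-90)
E
python3 - <<'E'
from h import *
p=env.get_image('wrist');s=env.observe();R=np.array(s['tool_rot'])
print('cam in tool',R.T@(-np.array(p['R']).T@np.array(p['t'])-s['position']));print(np.array(p['R'])@R, p['fov_y'])
shift([.46,-.16,.30])
E
```

```text
cam in tool [ 0.07182491 -0.0004573  -0.14343614]
[[-2.64543034e-04  9.99999775e-01  6.16980488e-04]
 [-9.59723396e-01 -8.05495815e-05 -2.80946608e-01]
 [-2.80946495e-01 -6.66453077e-04  9.59723201e-01]] 67.90180213296723
pos [ 0.137  -0.5326  0.2313] t 1.45 F [0.1 0.1 0.2] shift cm [ 40.56 -28.04  -6.87]
yaw of y -75.57 q6 -12.3
```

Emit:
move_arm --pt "0 0 0 40 -28 -7 1" --pt "0 0 0 40 -28 -7 1" --pt "0 0 0 40 -28 -7 1" --pt "0 0 0 40 -28 -7 1" --pt "0 0 0 40 -28 -7 1"

```text
time_s: 1.95
position: [0.2989, -0.343, 0.2672]
tool_rot: [[0.969, 0.249, 0.0], [0.249, -0.969, -0.0], [0.0, 0.0, -1.0]]
ft_force: [1.6, -0.1, -0.0]
grip_width: 0.0856
gripper_force: 0.0
```

```bash
python3 -c "
from h import *
shift([.46,-.16,.30])"
```

```text
pos [ 0.2989 -0.343   0.2672] t 1.95 F [ 1.6 -0.1 -0. ] shift cm [ 20.16 -13.72  -3.28]
yaw of y -75.6 q6 11.7
```

Emit:
move_arm --pt "0 0 0 20 -13.7 -3.3 1" --pt "0 0 0 20 -13.7 -3.3 1" --pt "0 0 0 20 -13.7 -3.3 1" --pt "0 0 0 20 -13.7 -3.3 1" --pt "0 0 0 20 -13.7 -3.3 1"

```text
time_s: 2.45
position: [0.4587, -0.1601, 0.3004]
tool_rot: [[0.968, 0.25, 0.001], [0.25, -0.968, -0.0], [0.001, 0.0, -1.0]]
ft_force: [-0.1, -0.1, -0.2]
grip_width: 0.0854
gripper_force: 0.0
```

Run:
```python
from h import *
p=env.get_image('wrist'); save(p,'w1.png')
for n,z in [('nut_p',.04),('middle',.04),('stage',0)]:
    for d in env.tip_of(n,p)[:4]: print(n,round(d['conf'],2),np.round(d['pixel'],1),np.round(ray(p,d['pixel'],z)[:2],4))
for d in env.outline_of('nut_p',p)[:3]: print(d['conf'],np.round(d['bbox'],1),d['mask'].sum())
shift([.45,.165,.30])
```

```text
nut_p 0.98 [286.8 107.9] [ 0.5269 -0.0986]
nut_p 0.72 [329.6 127.7] [ 0.5165 -0.159 ]
nut_p 0.63 [370.  147.6] [ 0.5049 -0.2184]
middle 0.67 [326.5 128.3] [ 0.5147 -0.1552]
stage 0.56 [332.5 109.8] [ 0.5405 -0.1582]
0.67 [288.6 105.9  19.8  22.7] 464
0.63 [329.1 127.8  18.9  18.5] 269
0.47 [371.8 146.9  15.   13.4] 178
pos [ 0.4573 -0.1623  0.2996] t 2.7 F [-0.6 -1.5  1. ] shift cm [  7.46 -31.88  -0.04]
yaw of y -75.55 q6 42.0
```

View pics/w1.png

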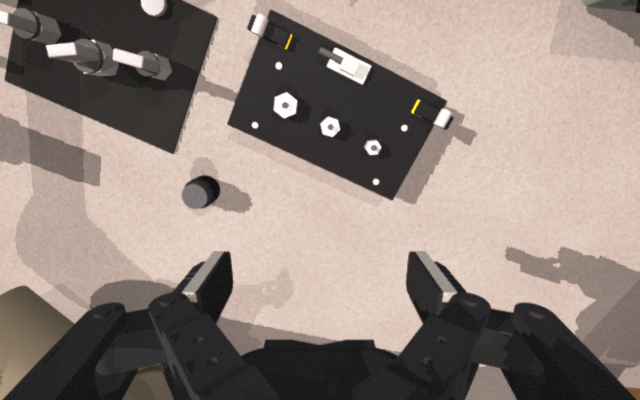

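The wrist view shows the nuts at (287,105), (330,127) and (373,147). They clearly shrink in that order, so the middle one is 22 mm and needs socket_medium. Next I'll look at the mat sockets.

Emit:
move_arm --pt "0 0 0 4 -31 0 1" --pt "0 0 0 4 -31 0 1" --pt "0 0 0 4 -31 0 1" --pt "0 0 0 4 -31 0 1" --pt "0 0 0 4 -31 0 1"

```text
time_s: 3.2
position: [0.426, 0.0863, 0.2998]
tool_rot: [[0.969, 0.246, 0.0], [0.246, -0.969, -0.0], [0.0, 0.0, -1.0]]
ft_force: [1.2, -0.5, 0.1]
grip_width: 0.0853
gripper_force: 0.0
```

Emit:
move_arm --pt "0 0 0 0 -8 0 1" --pt "0 0 0 0 -8 0 1" --pt "0 0 0 0 -8 0 1"

```text
time_s: 3.5
position: [0.4058, 0.1648, 0.2998]
tool_rot: [[0.968, 0.251, -0.0], [0.251, -0.968, 0.0], [-0.0, -0.0, -1.0]]
ft_force: [0.0, -0.5, -0.2]
grip_width: 0.0854
gripper_force: 0.0
```

Run:
```python
from h import *
p=env.get_image('wrist'); save(p,'w2.png')
for n in ['socket_small','socket_medium','socket_large']:
    for d in env.tip_of(n,p)[:3]: print(n,round(d['conf'],2),np.round(d['pixel'],1),np.round(ray(p,d['pixel'],.004)[:2],4))
    for d in env.outline_of(n,p)[:3]: print('   o',round(d['conf'],2),np.round(d['bbox'],1),d['mask'].sum())
shift([.45,.2,.30])
```

```text
socket_small 0.56 [395.6  84.3] [0.5424 0.0913]
   o 0.85 [405.4  88.4  41.5  29.4] 769
socket_medium 0.84 [285.9  50.9] [0.5455 0.2483]
socket_medium 0.68 [566.2 152.3] [ 0.5195 -0.1888]
socket_medium 0.64 [182.1  62. ] [0.4973 0.3837]
   o 0.9 [280.1  43.9  36.1  40.7] 996
   o 0.8 [169.5  57.8  58.2  37.4] 1192
   o 0.69 [199.3   3.9  22.2   7.7] 128
socket_large 0.68 [340.3  84.2] [0.5229 0.1657]
   o 0.86 [343.   81.7  34.4  32.3] 950
   o 0.48 [403.1  27.6  22.2  24. ] 489
   o 0.4 [283.9  44.5  40.2  38.9] 1000
pos [0.4072 0.1623 0.2997] t 3.85 F [-0.9 -0.7  0.4] shift cm [ 5.08 -2.6  -0.03]
yaw of y -75.7 q6 81.9
```

View pics/w2.png

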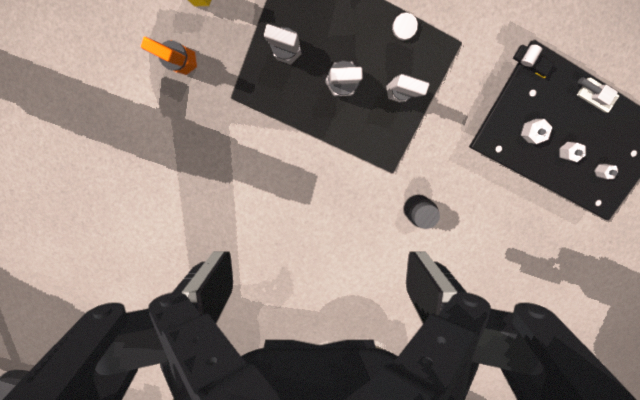

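The mat sockets are at (283,43), (344,78) and (407,88), and the orange look-alike is at (170,55). Left is probably medium, middle large and right small. I'll turn the tool and take a close look over the row.

Run:
```python
from h import *
shift([.53,.19,.26],-3)
```

```text
pos [0.4072 0.1623 0.2997] t 3.85 F [-0.9 -0.7  0.4] shift cm [12.58  0.35  3.97]
yaw of y -75.7 q6 81.9
turn about tool z -72.6988409265726
```

Emit:
move_arm --pt "0 0 -8.5 4 0 2 1" --pt "0 0 -17 8 0 4 1" --pt "0 0 -25.5 12.6 0.3 4 1" --pt "0 0 -34 12.6 0.3 4 1" --pt "0 0 -42.5 12.6 0.3 4 1"

```text
time_s: 4.35
position: [0.5309, 0.1911, 0.2585]
tool_rot: [[0.542, 0.841, -0.002], [0.841, -0.542, -0.0], [-0.001, -0.001, -1.0]]
ft_force: [-0.1, -0.2, -0.1]
grip_width: 0.0854
gripper_force: 0.0
```

Emit:
move_arm --pt "0 0 -8.5 0 0 0 1" --pt "0 0 -17 0 0 0 1" --pt "0 0 -25.5 0 0 0 1" --pt "0 0 -30 0 0 0 1" --pt "0 0 -30 0 0 0 1"

```text
time_s: 4.85
position: [0.5299, 0.1911, 0.2597]
tool_rot: [[0.054, 0.999, -0.0], [0.999, -0.054, -0.0], [-0.0, -0.0, -1.0]]
ft_force: [0.8, -0.5, 0.4]
grip_width: 0.0855
gripper_force: 0.0
```

Run:
```python
from h import *
p=env.get_image('wrist'); save(p,'w3.png')
for n in ['socket_small','socket_medium','socket_large']:
    for d in env.tip_of(n,p)[:3]: print(n,round(d['conf'],2),np.round(d['pixel'],1),np.round(ray(p,d['pixel'],.004)[:2],4))
    for d in env.outline_of(n,p)[:3]: print('   o',round(d['conf'],2),np.round(d['bbox'],1),d['mask'].sum())
shift([.545,.248,.2])
```

```text
socket_small 0.64 [326.6 241.2] [0.5352 0.0867]
socket_small 0.24 [498.2 274.9] [0.795  0.0157]
   o 0.97 [327.6 255.4  24.9  48.9] 792
   o 0.38 [527.6 291.6  88.8  63.2] 2417
socket_medium 0.93 [362.2  14.5] [0.5918 0.3772]
socket_medium 0.89 [332.2 130.7] [0.55   0.2429]
socket_medium 0.76 [284.3  15.6] [0.4986 0.381 ]
   o 0.97 [362.6  16.4  37.5  32.9] 1028
   o 0.92 [283.4  17.2  37.   33.2] 929
   o 0.66 [331.4 131.9  30.1  33.7] 727
socket_large 0.6 [318.5 189.9] [0.5277 0.1641]
   o 0.71 [317.1 199.6  34.9  41.9] 1017
   o 0.51 [511.1 169.3 142.7  34.2] 1732
pos [0.5297 0.1918 0.2598] t 5.2 F [-0.3 -0.3 -0.3] shift cm [5.7  1.23 5.98]
yaw of y -3.13 q6 11.0
```

View pics/w3.png

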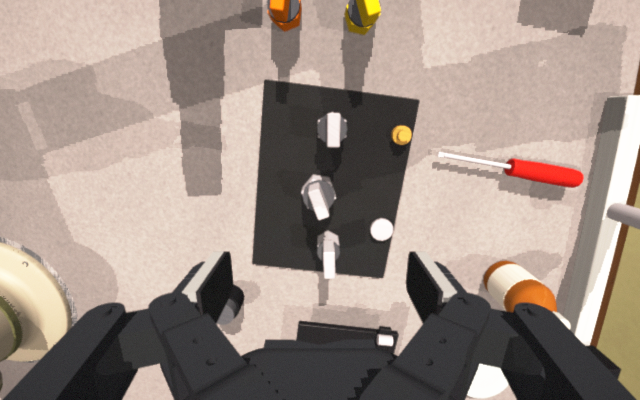

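Flange widths are about 30, 35 and 25 px from top to bottom. That makes the one at (332,131) socket_medium, (318,195) large and (328,250) small. I'll move above the medium one for a precise fix.

Emit:
move_arm --pt "0 0 0 3 1 4 1" --pt "0 0 0 5.4 1.5 7.5 1" --pt "0 0 0 5.4 1.5 7.5 1" --pt "0 0 0 5.4 1.5 7.5 1"

```text
time_s: 5.6
position: [0.5474, 0.2451, 0.1848]
tool_rot: [[0.053, 0.999, -0.001], [0.999, -0.053, -0.0], [-0.0, -0.001, -1.0]]
ft_force: [0.3, -0.3, 0.8]
grip_width: 0.0854
gripper_force: 0.0
```

Run:
```python
from h import *
p=env.get_image('wrist'); save(p,'w4.png')
t=env.get_image('top')
for q,nm in ((p,'w'),(t,'t')):
  for d in env.tip_of('socket_medium',q)[:3]: print(nm,round(d['conf'],2),np.round(d['pixel'],1),np.round(ray(q,d['pixel'],.004)[:2],4))
m=max(env.outline_of('socket_medium',p),key=lambda d:d['conf']*(abs(d['bbox'][1]-200)<100));print(m['conf'],m['bbox'])
g=cv2.cvtColor(p['color'],cv2.COLOR_RGB2GRAY)
ys,xs=np.where(m['mask'])
vals=g[m['mask']];th,_=cv2.threshold(vals.reshape(-1,1),0,255,cv2.THRESH_OTSU);print('th',th,np.percentile(vals,[5,25,50,75,95]))
c=p['color'][110:290,230:410];cv2.imwrite('pics/w4c.png',cv2.cvtColor(cv2.resize(c,None,fx=3.3,fy=3.3,interpolation=3),cv2.COLOR_RGB2BGR))
shift([.549,.245,.18])
```

```text
w 0.98 [356.3  51.9] [0.5917 0.3763]
w 0.88 [265.3  50.2] [0.5011 0.3828]
w 0.85 [319.2 181.6] [0.5477 0.246 ]
t 0.44 [174.6 201.2] [0.5853 0.3717]
0.9 [320.6, 193.6, 35.8, 53.9]
th 181.0 [116.15 125.   225.   248.   250.  ]
pos [0.5479 0.2445 0.1863] t 5.85 F [ 0.1 -0.   1.3] shift cm [0.06 0.1  0.64]
yaw of y -3.13 q6 15.9
```

View pics/w4c.png

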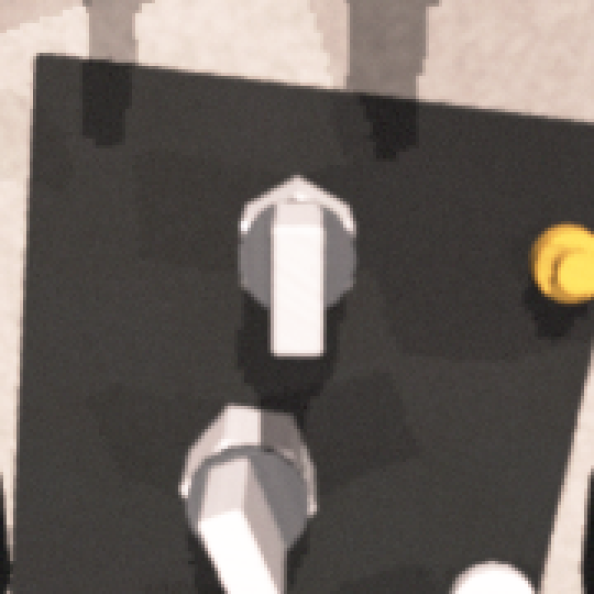

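The crop shows the grip's top face cleanly, at about px (313,178.5)–(328,218), with the hex tip toward the camera.

```bash
cat > f.py <<'E'
from h import *
p=env.get_image('wrist')
g=cv2.cvtColor(p['color'],cv2.COLOR_RGB2GRAY); b=(g>235).astype(np.uint8)
n,l,st,ce=cv2.connectedComponentsWithStats(b)
k=l[200,320];print('area',st[k])
c,_=cv2.findContours((l==k).astype(np.uint8),0,2)
P=np.array([ray(p,x,.078)[:2] for x in c[0][:,0].astype(float)])
r=cv2.minAreaRect((P*1000).astype(np.float32));print('rect mm',r)
C=np.array([ray(p,x,.078)[:2] for x in [(313,178.5),(328.2,178.5),(327.6,217.9),(312.1,217.9)]])
print(C,C.mean(0),'long axis',np.degrees(np.arctan2(*((C[0]+C[1]-C[2]-C[3])[::-1]))))
E
python3 f.py; python3 -c "
from h import *
shift([.549,.245,.085],-3)"
```

```text
area [312 177  14  39 506]
rect mm ((548.1881713867188, 248.13514709472656), (34.60768508911133, 11.226323127746582), 87.17826843261719)
[[0.54423621 0.26433649]
 [0.5573368  0.26361312]
 [0.55513638 0.22769978]
 [0.54125526 0.22847059]] [0.54949116 0.24602999] long axis 85.87127475894701
pos [0.5478 0.2445 0.1861] t 5.9 F [ 0.6  0.  -0.5] shift cm [ 0.05  0.09 10.11]
yaw of y -3.12 q6 15.9
turn about tool z -0.11790812249590488
```

Emit:
move_arm --pt "0 0 0 0.25 0.1 5 1" --pt "0 0 0 0.25 0.1 9.5 1" --pt "0 0 0 0.25 0.1 12.5 1" --pt "0 0 0 0.25 0.1 13.8 1" --pt "0 0 0 0.25 0.1 13.8 1"

```text
time_s: 6.4
position: [0.5484, 0.2471, 0.0461]
tool_rot: [[0.054, 0.999, -0.002], [0.999, -0.054, -0.0], [-0.001, -0.002, -1.0]]
ft_force: [-0.3, -0.2, 0.4]
grip_width: 0.0856
gripper_force: 0.0
```

Emit:
move_arm --pt "0 0 0 0 0 0 -1" --pt "0 0 0 0 0 0 -1" --pt "0 0 0 0 0 0 -1" --pt "0 0 0 0 0 0 -1" --pt "0 0 0 0 0 0 -1" --squeeze 60

```text
time_s: 6.9
position: [0.5488, 0.2475, 0.0473]
tool_rot: [[0.054, 0.999, 0.001], [0.999, -0.054, 0.0], [0.0, 0.001, -1.0]]
ft_force: [0.1, 0.5, 5.9]
grip_width: 0.0131
gripper_force: 61.6
```

Emit:
move_arm --pt "0 0 0 0 0 -3 -1" --pt "0 0 0 0 0 -8 -1" --pt "0 0 0 0 0 -13 -1" --pt "0 0 0 0 0 -15 -1" --pt "0 0 0 0 0 -15 -1"

```text
time_s: 7.4
position: [0.5496, 0.2477, 0.2001]
tool_rot: [[0.054, 0.999, 0.006], [0.999, -0.054, 0.001], [0.002, 0.006, -1.0]]
ft_force: [0.1, 0.3, -3.7]
grip_width: 0.0132
gripper_force: 59.0
```

Run:
```python
from h import *
p=env.get_image('wrist'); save(p,'w5.png')
for d in env.tip_of('socket_medium',p)[:3]: print(round(d['conf'],2),np.round(d['pixel'],1),np.round(ray(p,d['pixel'],.151)[:2],4))
shift([.516,-.157,.20],-11)
print(env.observe()['grip_width'],env.observe()['gripper_force'])
```

```text
0.94 [264.6  58.3] [0.5233 0.3544]
0.82 [349.5  58.7] [0.5739 0.3515]
0.69 [319.3 228.9] [0.5501 0.2441]
pos [0.5481 0.2473 0.1956] t 7.5 F [-1.4 -0.6 -2.3] shift cm [-40.54  -1.04  -0.41]
yaw of y -3.07 q6 16.1
turn about tool z 7.926357434125862
0.013096434538288662 59.03485357761383
```

Emit:
move_arm --pt "0 0 2 -5 0 -0.5 -1" --pt "0 0 4 -10 0 -0.5 -1" --pt "0 0 6 -15 0 -0.5 -1" --pt "0 0 8 -20 0 -0.5 -1" --pt "0 0 8 -25 0 -0.5 -1"

```text
time_s: 8.0
position: [0.534, -0.0036, 0.1995]
tool_rot: [[0.193, 0.981, -0.004], [0.981, -0.193, 0.001], [0.0, -0.004, -1.0]]
ft_force: [1.1, 0.5, -2.7]
grip_width: 0.0127
gripper_force: 59.0
```

```bash
python3 -c "
from h import *
shift([.50,-.24,.20],-11)"
```

```text
pos [ 0.534  -0.0036  0.1995] t 8.0 F [ 1.1  0.5 -2.7] shift cm [-23.85   1.23  -0.06]
yaw of y -11.12 q6 -2.0
turn about tool z -0.12283683852331251
```

Emit:
move_arm --pt "0 0 0 -5 0.3 0 -1" --pt "0 0 0 -10 0.6 0 -1" --pt "0 0 0 -15 0.9 0 -1" --pt "0 0 0 -20 1.2 0 -1" --pt "0 0 0 -23.8 1.2 0 -1"

```text
time_s: 8.5
position: [0.5, -0.2402, 0.1993]
tool_rot: [[0.194, 0.981, -0.003], [0.981, -0.194, 0.002], [0.002, -0.004, -1.0]]
ft_force: [0.7, 0.4, -1.7]
grip_width: 0.0129
gripper_force: 58.9
```

Run:
```python
from h import *
for i in range(2):
    p=env.get_image('wrist'); s=env.observe()
    print(np.round(s['position'],4), 'camz', -np.array(p['R']).T@np.array(p['t']))
    for n in ['nut_p','middle']:
      for d in env.tip_of(n,p)[:4]: print(n,round(d['conf'],2),np.round(d['pixel'],1),np.round(ray(p,d['pixel'],.04)[:2],4))
save(p,'w6.png')
cv2.imwrite('pics/w6c.png',cv2.cvtColor(cv2.resize(p['color'][0:300,170:470],None,fx=2,fy=2,interpolation=3),cv2.COLOR_RGB2BGR))
```

```text
[ 0.4992 -0.2449  0.1991] camz [ 0.51466492 -0.17000487  0.34288419]
nut_p 0.71 [321.5 102.7] [ 0.5181 -0.1578]
nut_p 0.71 [323.   33.7] [ 0.5311 -0.0983]
nut_p 0.54 [323.1 170. ] [ 0.507 -0.223]
middle 0.74 [323.3 106.7] [ 0.5191 -0.1618]
[ 0.5005 -0.238   0.1996] camz [ 0.5149726  -0.169354    0.34282185]
nut_p 0.79 [322.4  34.3] [ 0.5309 -0.098 ]
nut_p 0.78 [323.1 107.1] [ 0.5191 -0.1614]
nut_p 0.63 [322.4 169.1] [ 0.5066 -0.2212]
middle 0.94 [320.4 107.7] [ 0.5164 -0.1614]
```

View pics/w6c.png

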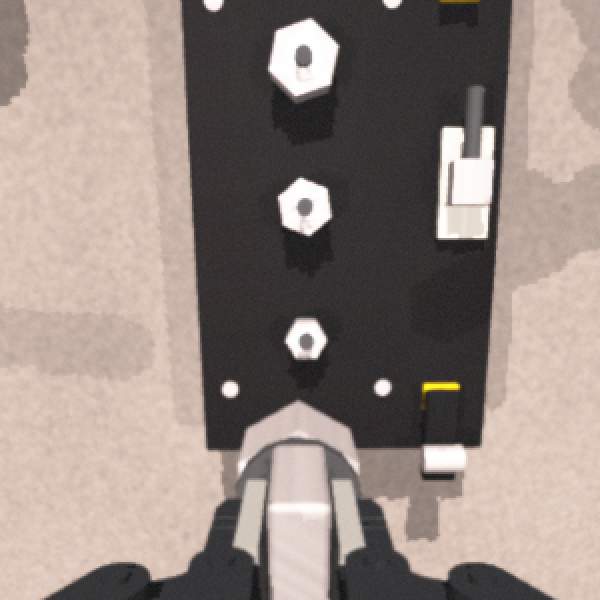

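The middle nut at crop (304,207), px ≈ (322,103), is turned roughly 10° from the others. The held socket's hex corner is at px ≈ (319,201). I'll fit both.

```bash
cat > fit.py <<'E'
from h import *
from scipy.optimize import minimize
def hexa(x,y,yaw,af,z):
    a=np.radians(yaw+30+60*np.arange(6));r=af/2/np.cos(np.pi/6)
    return np.c_[x+r*np.cos(a),y+r*np.sin(a),np.full(6,z)]
p=env.get_image('wrist'); S=8
g=cv2.cvtColor(p['color'],cv2.COLOR_RGB2GRAY).astype(np.float32)
for (cx,cy,w,x0) in [(322,105,17,(.519,-.161,-10)),(322,34,24,(.531,-.098,-10)),(322,168,14,(.5066,-.222,-10))]:
    af={17:.022,24:.027,14:.017}[w]
    X,Y=int(cx-w-4),int(max(cy-w-4,0)); H=2*w+8
    G=cv2.resize(g[Y:Y+H,X:X+H],None,fx=S,fy=S,interpolation=cv2.INTER_CUBIC)
    M=(G>120).astype(np.uint8)
    n,l,st,ce=cv2.connectedComponentsWithStats(M);k=1+np.argmax(st[1:,4]);M=(l==k).astype(np.uint8)
    c,_=cv2.findContours(M,0,2);M=cv2.fillPoly(np.zeros_like(M),[max(c,key=len)],1)
    M=cv2.fillPoly(M,[max(c,key=cv2.contourArea)],1)
    def model(v):
        P=proj(p,np.r_[hexa(*v[:2],v[2],af,.056),hexa(*v[:2],v[2],af,.04)])
        Q=((P-[X,Y]+.5)*S*16-8).astype(np.float32)
        return cv2.fillPoly(np.zeros_like(M),[cv2.convexHull(Q.round().astype(np.int32))],1,shift=4)
    def cost(u):
        m=model([u[0]/1000,u[1]/1000,u[2]]);return 1-(m&M).sum()/(m|M).sum()
    best=min((minimize(cost,[x0[0]*1000,x0[1]*1000,y],method='Nelder-Mead',options=dict(initial_simplex=[[x0[0]*1000+a,x0[1]*1000+b,y+c] for a,b,c in((0,0,0),(3,0,0),(0,3,0),(0,0,10))])) for y in(-30,-15,0,15)),key=lambda r:r.fun)
    print('nut',af,np.round(best.x,2),'cost',round(best.fun,3))
s=env.observe();R=np.array(s['tool_rot']);cam=-np.array(p['R']).T@np.array(p['t'])
# TCP from the camera pose (fixed mount)
T=cam-R@np.array([.07182,-.00046,-.14344]);print('TCP',np.round(s['position'],4),np.round(T,4))
c=ray(p,(319,201),T[2]-.0433);print('socket centre in tool xy mm',(R.T@(c-T))[:2]*1000-[19.6,0])
E
python3 fit.py; python3 fit.py
```

```text
nut 0.022 [ 518.28 -158.35   -1.47] cost 0.091
nut 0.027 [530.25 -96.09  34.08] cost 0.068
nut 0.017 [ 507.09 -219.39  -37.55] cost 0.073
TCP [ 0.5013 -0.2365  0.201 ] [ 0.502  -0.2368  0.2006]
socket centre in tool xy mm [-1.49290571 -0.8029442 ]
nut 0.022 [ 518.54 -158.09   -3.25] cost 0.089
nut 0.027 [530.31 -96.13  33.93] cost 0.07
nut 0.017 [ 506.94 -219.37   17.75] cost 0.071
TCP [ 0.5014 -0.2366  0.2013] [ 0.5021 -0.2367  0.201 ]
socket centre in tool xy mm [-1.49772924 -0.76589141]
```

Nut yaw is ambiguous at this resolution, so I'll go lower with the camera right over the nut.

Emit:
move_arm --pt "0 0 0 0.6 0 3 -1" --pt "0 0 0 0.6 0 6 -1" --pt "0 0 0 0.6 0 7 -1" --pt "0 0 0 0.6 0 7 -1" --pt "0 0 0 0.6 0 7 -1"

```text
time_s: 9.4
position: [0.5031, -0.232, 0.133]
tool_rot: [[0.192, 0.981, 0.001], [0.981, -0.192, -0.001], [-0.001, 0.002, -1.0]]
ft_force: [-0.1, -0.2, -0.2]
grip_width: 0.0133
gripper_force: 58.9
```

Run:
```python
from h import *
p=env.get_image('wrist');save(p,'w7.png');s=env.observe();print(s['position'])
pr=proj(p,[[.5184,-.1585,.056]])[0];print(pr)
x,y=np.round(pr).astype(int);c=p['color'][max(y-24,0):y+24,x-24:x+24]
a=cv2.resize(c,(384,384),interpolation=cv2.INTER_CUBIC)
d=p['color'][120:280,240:400];b=cv2.resize(d,(384,384),interpolation=cv2.INTER_CUBIC)
cv2.imwrite('pics/w7c.png',cv2.cvtColor(np.hstack([a,b]),cv2.COLOR_RGB2BGR));print(x,y)
```

```text
[ 0.50313988 -0.23220941  0.1332294 ]
[320.00548068 110.8684842 ]
320 111
```

View pics/w7c.png

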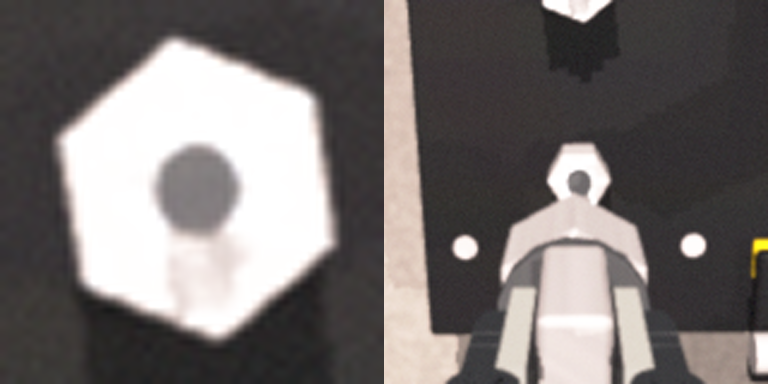

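The left crop shows the middle nut clearly, with its centre at crop (197,189) and its top corner tilted about 8.7° CCW. That puts the nut yaw at about −2°.

```bash
cat > c.py <<'E'
from h import *
p=env.get_image('wrist')
V=np.array([(172,38),(318,95),(335,245),(218,338),(80,285),(60,135)],float)
P=(V+.5)/8-.5+[320-24,111-24]
W=np.array([ray(p,x,.056)[:2] for x in P])
print(np.round(W,4),'centre',W.mean(0))
d=W-W.mean(0);a=np.degrees(np.arctan2(d[:,1],d[:,0]));print('r mm',np.linalg.norm(d,axis=1)*1000,'yaw',((a-30)+30)%60-30)
st=ray(p,np.array([(197,189)])[0]/8-.44+[296,87],.061);print('stud',st)
s=env.observe();R=np.array(s['tool_rot']);cam=-np.array(p['R']).T@np.array(p['t'])
T=cam-R@np.array([.07182,-.00046,-.14344]);print('TCP',np.round(s['position'],4),np.round(T,4))
# held socket: front hex corner at rim and side corners
for px in [((575-384)/2.4-.3+240,195/2.4-.3+120),((507-384)/2.4-.3+240,230/2.4-.3+120),((643-384)/2.4-.3+240,230/2.4-.3+120)]:
    q=ray(p,px,T[2]-.0433);print('corner tool mm',np.round((R.T@(q-T))*1000,1))
shift([W.mean(0)[0],W.mean(0)[1],.133],-2.3)
E
python3 c.py
```

```text
[[ 0.519  -0.1454]
 [ 0.5307 -0.1525]
 [ 0.5299 -0.1654]
 [ 0.5181 -0.1713]
 [ 0.5068 -0.1644]
 [ 0.5077 -0.1514]] centre [ 0.5187298  -0.15839713]
r mm [13.03670811 13.36888201 13.20141402 12.95594454 13.31731672 13.02445912] yaw [-1.2795499  -3.79561729 -1.8603082  -2.6542896  -3.26021652 -2.33086804]
stud [ 0.51869665 -0.15834337  0.061     ]
TCP [ 0.5031 -0.2323  0.1332] [ 0.5039 -0.2323  0.1332]
corner tool mm [18.1 -0.5 43.3]
corner tool mm [  8.  -19.3  43.2]
corner tool mm [ 8.  18.3 43.3]
pos [ 0.5031 -0.2323  0.1332] t 9.5 F [ 0.6  0.4 -1.2] shift cm [7.55 0.12 0.01]
yaw of y -11.06 q6 -26.0
turn about tool z -8.761072189831609
```

Emit:
move_arm --pt "0 0 -2.5 4 0.1 0 -1" --pt "0 0 -5 7 0.1 0 -1" --pt "0 0 -8.5 7.7 0.1 0 -1" --pt "0 0 -8.5 7.7 0.1 0 -1" --pt "0 0 -8.5 7.7 0.1 0 -1"

```text
time_s: 10.0
position: [0.5185, -0.157, 0.1326]
tool_rot: [[0.046, 0.999, 0.001], [0.999, -0.046, -0.001], [-0.001, 0.001, -1.0]]
ft_force: [0.1, 0.1, -2.4]
grip_width: 0.013
gripper_force: 59.0
```

Run:
```python
from h import *
for i in range(3):
    env.get_image('wrist'); shift([.5192,-.1571,.0833],-2.5)
```

```text
pos [ 0.5184 -0.1573  0.1323] t 10.05 F [ 1.   0.2 -1.2] shift cm [0.03 0.08 4.9 ]
yaw of y -2.69 q6 -26.7
turn about tool z -0.18569735081887018
pos [ 0.5183 -0.1574  0.1322] t 10.1 F [-0.5  0.6 -0.7] shift cm [0.04 0.09 4.89]
yaw of y -2.69 q6 -26.7
turn about tool z -0.18966245693532358
pos [ 0.5182 -0.1574  0.132 ] t 10.15 F [ 1.2 -0.3 -1.3] shift cm [0.03 0.09 4.87]
yaw of y -2.68 q6 -26.7
turn about tool z -0.18380600155836646
```

Next I'll correct 0.8 mm and descend to just above contact: rim ~0.055, with the nut top at 0.056 and the flare around it.

Emit:
move_arm --pt "0 0 0 0 0.08 1.5 -1" --pt "0 0 0 0 0.08 2.5 -1" --pt "0 0 0 0 0.08 3.2 -1" --pt "0 0 0 0 0.08 3.5 -1" --pt "0 0 0 0 0.08 3.7 -1"

```text
time_s: 10.65
position: [0.519, -0.1567, 0.0946]
tool_rot: [[0.045, 0.999, -0.0], [0.999, -0.045, 0.0], [0.0, -0.0, -1.0]]
ft_force: [0.8, -0.4, -0.9]
grip_width: 0.0131
gripper_force: 59.0
```

Emit:
move_arm --pt "0 0 0 0 0 0.2 -1" --pt "0 0 0 0 0 0.4 -1" --pt "0 0 0 0 0 0.4 -1"

```text
time_s: 10.95
position: [0.519, -0.1567, 0.0908]
tool_rot: [[0.045, 0.999, 0.0], [0.999, -0.045, -0.0], [-0.0, 0.0, -1.0]]
ft_force: [-0.5, -0.1, -2.8]
grip_width: 0.0134
gripper_force: 59.0
```

The rim is 7.5 mm from home with no contact force, so it is past the catch point. I'll keep going down.

Emit:
move_arm --pt "0 0 0 0 0 0.3 -1" --pt "0 0 0 0 0 0.5 -1" --pt "0 0 0 0 0 0.7 -1" --pt "0 0 0 0 0 0.8 -1" --pt "0 0 0 0 0 0.8 -1"

```text
time_s: 11.45
position: [0.519, -0.1568, 0.0833]
tool_rot: [[0.045, 0.999, 0.0], [0.999, -0.045, -0.0], [-0.0, 0.0, -1.0]]
ft_force: [-2.7, -2.2, 3.9]
grip_width: 0.0132
gripper_force: 59.9
```

Emit:
move_arm --pt "0 0 0 0 0 0.05 -1" --pt "0 0 0 0 0 0.1 -1" --pt "0 0 0 0 0 0.1 -1"

```text
time_s: 11.75
position: [0.5191, -0.1568, 0.0832]
tool_rot: [[0.045, 0.999, 0.001], [0.999, -0.045, -0.001], [-0.001, 0.001, -1.0]]
ft_force: [-5.8, -0.9, 13.4]
grip_width: 0.0134
gripper_force: 61.3
```

Run:
```python
from h import *
p=env.get_image('scene');c=p['color'][100:300,120:440]
cv2.imwrite('pics/end.png',cv2.cvtColor(cv2.resize(c,None,fx=2.5,fy=2.5,interpolation=3),cv2.COLOR_RGB2BGR))
shift([.519,-.1568,.083])
```

```text
pos [ 0.5191 -0.1568  0.0832] t 11.8 F [-4.4 -1.2 13.1] shift cm [-0.   -0.01  0.02]
yaw of y -2.56 q6 -26.7
```

View pics/end.png

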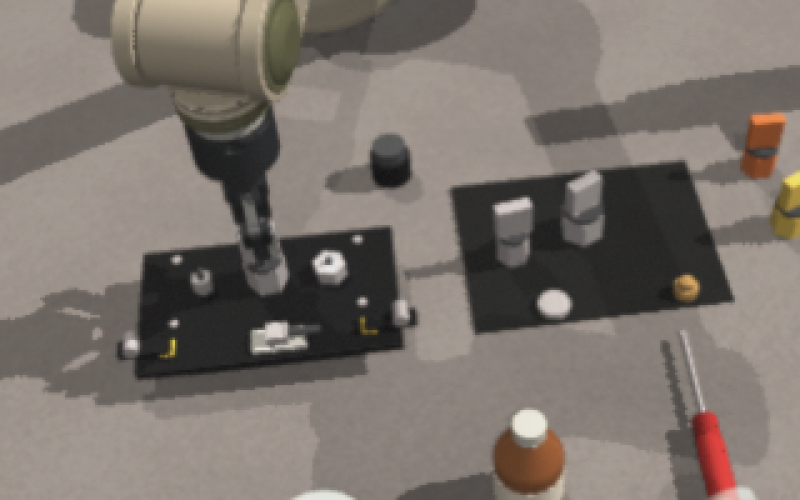

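The scene view shows the socket down on the middle nut at crop (265,275), with the other two still standing on the mat. It stopped at the expected home height with 13 N of contact, so I'm handing in.

```bash
python3 -c "
from rig import env
print(env.close_job())"
```

```text
the job is handed in; nothing more can be done
None
```

The job is handed in, with no verdict shown: socket_medium is fully home on the middle 22 mm nut and still gripped, the other two sockets are standing on the mat, and nothing else was disturbed.

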